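# Change the spool on the kitchen twine stand

## Robot

A 6-joint arm with a two-finger parallel gripper is mounted at the origin on a cart in front of the work surface, level with it; the furniture and walls round the work are solid. World frame = base frame: x ahead of the robot, y to its left, z up, the work surface at z = 0. Lengths are in m, angles in rad, forces in N, time in s.
With the tool pointing down it reaches from about 0.3 to 0.775 m from the base axis. Payload 14.6 kg.
Tool frame: the origin (TCP) lies on the centre line of the jaws, within the pads' length; the fingertips stand 17 mm ahead of it and the grasp point (between the pads) lies 2 mm behind it (nose_length is the z of the fingertips in the tool frame, in m); z points along the fingers, x is the direction in which the jaws open and shut, and the axes are right-handed (so a half turn about z gives the same grasp; the last joint's range is limited). The gripper opens to 94 mm and grips with 3 to 60 N. Pads are 16 mm wide; open, the fingers measure 119 mm over their backs; the gripper's body (75 mm by 177 mm) begins 78 mm behind the grasp point.
Start: joints at [-1.358, 0.3, 1.521, -0, 1.321, -0.067], TCP at [0.152, -0.529, 0.222] pointing down, gripper open.
Joint ranges: [-3.03, 3.03], [-0.79, 2.21], [0.23, 2.52], [-1.04, 4.18], [0, 3.07], [-2.55, 2.55]. Speed limits (rad/s): [2.22, 2.22, 2.57, 3.14, 3.14, 3.14].

## Interface

Orientations are given as a rotation vector (axis times angle).
In Python, from rig import get_obs, read_camera, get_calibration, close_job, nose_length gives the robot as it stands.
- The arm moves only by the tool send_rows, never from a script. Its argument "increments" is a list of rows, each a list of 4 numbers: the shift along the tool's x, y, z in mm, then the turn about the tool's z in degrees. A call has 1 to 12 rows; each row is the pose to reach, as a shift and turn from the pose commanded when the call began, along the tool's axes at that moment; what a row does not reach only later rows make up. A row lasts 1/10 s, in which the tool goes at most 50 mm and 8.59 degrees, less where a joint would pass 70% of its speed; a pose out of reach is approached as far as the arm can. A call with a gripper value outside its range is refused whole. "gripper" is the opening, from 0 (shut) to 1 (fully open), set as the call begins (left out, the last holds). The fingers move at their own pace and stop on an object; "squeeze" is the grip in N (left out, the last holds). Time passes only in rows, so rows that repeat a pose let the fingers close. It gives the time, the measured TCP pose, the force and the opening at its end, in the units of the state.
- get_obs(): the state, without advancing time (a new reading comes with each control period).
- read_camera(name): name is "scene" or "top" or "wrist"; returns (picture, depth): 400x640x3 uint8, blue, green, red; 400x640 float32, m along the optical axis (not along the pixel's ray), 0 where there is no reading.
- get_calibration(name): a dict with "mtx" (3x3 intrinsics, pixels), "k1" (the pictures are not rectified: a ray, as slopes to the right and down, at radius r is drawn at 1 + k1 r^2 times it, then the intrinsics apply), "rvec" (rotation vector, rad) and "tvec" (3), from world to camera coordinates, as OpenCV has them. Camera axes: x right, y down, z forward; pixel columns grow to the right and rows downward; lengths in m; the calibration is good to about 2 mm. A picture is of the moment at which its call begins: read the wrist's pose just before it. get_calibration takes no time and is no camera call; for the wrist camera it gives the pose at the moment of the call.
- close_job(): hands the job in, once; it reports no verdict.
The state is a dict: "t": time; "qpos": joint angles; "qd": joint speeds; "tau": joint torques, N m; "position": TCP position; "tool_rot": TCP orientation; "force": force on the tool from outside, world axes, zero at the start; "moment": the same for the moment, N m; "opening": opening from 0.0 (shut) to 1.0 (fully open).
Only numpy, scipy, OpenCV 4.12 (cv2) and the standard library are available. Lean on these libraries where they do the work, as an engineer would, in place of code of your own. Each camera call takes 0.05 s, during which the arm holds its last target. There are 200 camera calls.

## Task

The spool on the twine stand has run out: lift the bare one off the spindle and put it down on the worktop clear of the stand. The full spool lies on its side: stand it upright on the worktop and let it go, then take it again by its top end, so that the hand stays clear of the pot, and lower it gently over the spindle until it sits fully down in the stand. Leave the blue-lidded tub, the brown jar and the scissors where they are.

Things in the scene. Friction and masses are not known exactly. Their poses are not given: they have to be found in the camera images.
- twine_stand: Fixed steel twine stand: round foot 116 mm across, on it a round open pot (outside diameter 86 mm, inside 81 mm, rim 46 mm above the worktop) with a brass eyelet on its front, and a steel spindle 19 mm thick upright in its middle, tapered over its last 10 mm, tip 112 mm above the worktop. Origin: centre of the underside, on the spindle's axis; z up.
- stand_seat (a point): Point on the spindle's axis at the pot's inner floor, 12 mm above the worktop, on which a seated spool's lower flange rests.
- empty_spool: Empty spool, 50 g: two pale wooden flange discs (62 mm across, 7 mm thick) on a bare cardboard core 33 mm thick; 90 mm long over all, with a 24 mm bore right through. It starts on the spindle; its top flange is then 102 mm above the worktop. Origin: centre of its lower end face; z along its axis to the other end.
- empty_spool_mid (a point): Middle of the empty spool, on its axis, 45 mm from either end.
- full_spool: Full spool, about 160 g: the same two pale wooden flanges (62 mm across, 7 mm thick), 90 mm long over all, 24 mm bore right through, wound full with off-white twine to 57 mm diameter. It starts lying on its side on the worktop, its axis 31 mm up. Both ends are alike: either may be down. Origin: centre of one end face; z along its axis to the other end.
- full_spool_mid (a point): Middle of the full spool, on its axis, 45 mm from either end.
- blue_tub: Closed white tub with a blue lid, 69 mm across, 66 mm high. Bystander. Origin: centre of its underside; z up.
- brown_jar: Dark brown stoneware jar with a lid, 72 mm across, 87 mm high. Bystander. Origin: centre of its underside; z up.
- scissors: Kitchen scissors lying flat, 76 x 158 x 9 mm, long side along their y. Bystander. Origin: centre of the underside.
There are look-alikes about, which are no part of the job. Leave any pink look-alike of the empty_spool alone.

How it is judged:
On the way:
1. the full spool stands upright on the worktop, let go (angle between the z axis of full_spool and the z axis of twine_stand, either way round below 0.08 rad and height (world z) of full_spool_mid between 0.041 and 0.049 m and horizontal distance between full_spool_mid and stand_seat above 0.08 m and linear speed of full_spool below 0.03 m/s and contact force between full_spool and the arm below 0.05 N and contact force between full_spool and the fingers below 0.05 N), for 0.2 s.
At the end, for the whole second after the job is handed in: The full spool is on the spindle, upright (within 0.08 rad), its middle within 8 mm of the spindle's axis and 41 to 49 mm above the pot's floor (lower flange on the floor), at rest; the empty spool is at rest on the worktop, standing or lying, its middle more than 90 mm from the spindle's axis (horizontal distance between full_spool_mid and stand_seat below 0.008 m and z of full_spool_mid in the frame of stand_seat between 0.041 and 0.049 m and angle between the z axis of full_spool and the z axis of twine_stand, either way round below 0.08 rad and linear speed of each of full_spool, empty_spool below 0.02 m/s and horizontal distance between empty_spool_mid and stand_seat above 0.09 m and height (world z) of empty_spool_mid between 0.024 and 0.05 m); the robot touches nothing.
It fails at once if the full spool is dropped or slammed onto the stand (faster than 0.5 m/s when on the spindle) (horizontal distance between full_spool_mid and stand_seat below 0.03 m and height (world z) of full_spool_mid below 0.16 m and linear speed of full_spool above 0.5 m/s).
It fails at once if the blue-lidded tub is moved more than 30 mm or knocked over (distance of blue_tub from where it was at the start of the episode above 0.03 m or angle between blue_tub's own z axis and vertical above 0.6 rad).
It fails at once if the brown jar is moved more than 30 mm or knocked over (distance of brown_jar from where it was at the start of the episode above 0.03 m or angle between brown_jar's own z axis and vertical above 0.6 rad).
It fails at once if the scissors are moved more than 30 mm (distance of scissors from where it was at the start of the episode above 0.03 m).
It also fails if it takes over 67 s, if anything falls off the work surface, if the arm or the gripper's body presses on something with over 40 N, if the wrist force passes 120 N, or if a joint passes its speed limit or range.

## Working session

There is one attempt and no reset: what is moved stays moved. The work goes in short steps, Python scripts to look and compute and a tool call to move; the robot and the scene stay as the last step left them, time stands still between calls to the robot, and variables do not carry over. Pictures are saved under pics/ and viewed, about 8 in all and at most 12, crops included, and the job is handed in when it is done.

Besides the shell and the picture viewer there is one more tool, called as name([rows], argument=value, ...), one row to a line, values as JSON. send_rows: Moves the arm, as the interface text tells. Its arguments: {"type":"object","properties":{"increments":{"type":"array"},"gripper":{"type":"number"},"squeeze":{"type":"number"}},"required":["increments"]}

```bash
mkdir -p pics
cat > h.py <<'E'
import numpy as np, cv2
from rig import *
def cast(cal,uv,z):
    "pixels -> world points on plane z"
    K=np.array(cal["mtx"],float);R=cv2.Rodrigues(np.array(cal["rvec"],float))[0];t=np.array(cal["tvec"],float).ravel()
    p=(np.atleast_2d(uv)-K[:2,2])/[K[0,0],K[1,1]]
    s=p.copy()
    for _ in range(20): s=p/(1+cal["k1"]*(s**2).sum(1,keepdims=True))
    d=np.c_[s,np.ones(len(s))]@R; c=-R.T@t
    return c+d*((z-c[2])/d[:,2])[:,None]
def cloud(cal,depth):
    "world point per pixel"
    h,w=depth.shape; K=np.array(cal["mtx"],float);R=cv2.Rodrigues(np.array(cal["rvec"],float))[0];t=np.array(cal["tvec"],float).ravel()
    v,u=np.mgrid[:h,:w]; p=(np.c_[u.ravel(),v.ravel()]-K[:2,2])/[K[0,0],K[1,1]]
    s=p.copy()
    for _ in range(20): s=p/(1+cal["k1"]*(s**2).sum(1,keepdims=True))
    d=np.c_[s,np.ones(len(s))]*depth.reshape(-1,1)
    return ((d-t)@R).reshape(h,w,3)
E
python3 - <<'E'
from h import *
for n in("scene","top"):
    c=get_calibration(n); im,d=read_camera(n); np.savez(f"{n}.npz",im=im,d=d); cv2.imwrite(f"pics/{n}0.png",im)
    R=cv2.Rodrigues(np.array(c["rvec"]))[0]; print(n,c["mtx"],c["k1"],-R.T@np.array(c["tvec"]).ravel())
print(get_obs())
E
```

```text
scene [[467.25556746   0.         323.50906122]
 [  0.         467.25556746 198.52956983]
 [  0.           0.           1.        ]] 0.016561101558446333 [-0.08215465  1.1231539   0.75284186]
top [[444.60807195   0.         315.44563545]
 [  0.         444.60807195 202.81573929]
 [  0.           0.           1.        ]] -0.018988358286686952 [0.33336624 0.11338784 1.1584545 ]
{'t': 0.1, 'qpos': array([-1.35763801e+00,  3.00425613e-01,  1.52152432e+00,  1.59353303e-05,
        1.32067931e+00, -6.65882555e-02]), 'qd': array([ 0.00112584, -0.00101675, -0.00124634,  0.00157779, -0.00178635,
       -0.00010667]), 'tau': array([ 5.02968433e-04, -5.32644510e+01, -3.53286874e+01,  7.09583564e-02,
        2.34815682e-02, -5.77998799e-05]), 'position': array([ 0.15182319, -0.52840621,  0.22193528]), 'tool_rot': array([-2.50889995e+00,  1.88962830e+00,  1.21646485e-03]), 'force': array([-0.30566212,  0.55519064, -0.29717742]), 'moment': array([ 0.00287086, -0.03062385,  0.0371747 ]), 'opening': 1.0017348043381948}
```

View pics/top0.png

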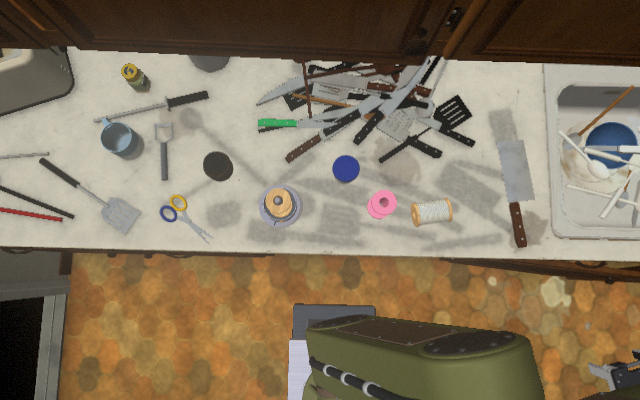

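View pics/scene0.png

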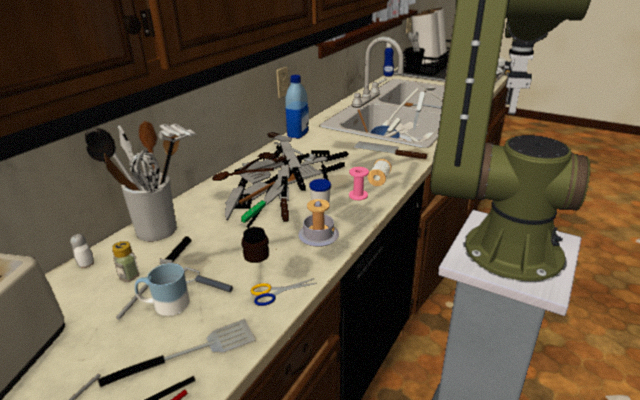

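The top view shows these:
- The stand with the bare wooden spool is at (280,205).
- A pink spool stands at (382,204). It is the look-alike, so I leave it alone.
- The off-white wound spool lies at (432,212). It is the only twine-wound one.
- The tub is at (346,168), the jar at (217,165) and the scissors at (187,215).

Next I measure positions and take one enlarged crop to confirm.

Run:
```python
from h import *
z=np.load("top.npz"); im,d=z["im"],z["d"]; c=get_calibration("top"); P=cloud(c,d)
hsv=cv2.cvtColor(im,cv2.COLOR_BGR2HSV)
def blob(name,box,zlo,zhi):
    x0,y0,x1,y1=box; q=P[y0:y1,x0:x1].reshape(-1,3); q=q[(q[:,2]>zlo)&(q[:,2]<zhi)]
    r=cv2.minAreaRect((q[:,:2]*1000).astype(np.float32)); print(name,len(q),q.min(0).round(3),q.max(0).round(3),"med",np.median(q,0).round(3),"rect",np.round(r[0],1),np.round(r[1],1),round(r[2],1))
blob("empty top",(255,175,305,235),.09,.115)
blob("pot rim",(255,175,305,235),.035,.055)
blob("foot",(245,170,315,240),.004,.03)
blob("full",(405,190,460,235),.02,.08)
blob("pink",(362,182,402,225),.075,.11)
blob("tub",(325,145,365,190),.05,.08)
blob("jar",(195,145,240,190),.07,.1)
blob("sciss",(155,190,217,245),.004,.02)
for u,v in((280,245),(432,240),(330,210),(330,235),(470,200),(420,165),(240,215)): print((u,v),cast(c,(u,v),0).round(3)[0],P[v,u].round(3))
# flange edges (rgb) of empty top
cv2.imwrite("pics/crop1.png",cv2.resize(im[140:250,150:480],None,fx=2.4,fy=2.4,interpolation=cv2.INTER_CUBIC))
```

```text
empty top 497 [0.458 0.161 0.091] [0.518 0.222 0.114] med [0.488 0.191 0.102] rect [488.  191.5] [58.9 60.2] 1.2
pot rim 135 [0.435 0.148 0.035] [0.53  0.232 0.053] med [0.479 0.188 0.046] rect [487.8 190.4] [85.  84.7] 26.6
foot 970 [0.398 0.102 0.004] [0.584 0.284 0.029] med [0.471 0.182 0.009] rect [491.4 192.8] [182.5 180.3] 1.5
full 880 [ 0.44  -0.247  0.02 ] [ 0.514 -0.147  0.066] med [ 0.476 -0.194  0.055] rect [ 477.5 -197.2] [60.9 92. ] 10.5
pink 439 [ 0.462 -0.097  0.079] [ 0.521 -0.037  0.095] med [ 0.492 -0.067  0.09 ] rect [491.5 -66.7] [59.7 59.4] 88.8
tub 580 [ 0.546 -0.008  0.055] [0.613 0.06  0.072] med [0.579 0.026 0.066] rect [579.7  25.7] [66.3 66.6] 49.0
jar 408 [0.555 0.326 0.07 ] [0.612 0.382 0.091] med [0.581 0.352 0.077] rect [583.3 353.6] [56.4 54.3] 23.5
sciss 531 [0.381 0.356 0.004] [0.524 0.518 0.013] med [0.455 0.447 0.006] rect [451.9 436.4] [141.4 160. ] 1.4
(280, 245) [0.385 0.188 0.   ] [ 0.385  0.188 -0.001]
(432, 240) [ 0.408 -0.208  0.   ] [ 0.407 -0.208  0.   ]
(330, 210) [0.48 0.06 0.  ] [0.48  0.06  0.002]
(330, 235) [0.414 0.059 0.   ] [0.414 0.059 0.001]
(470, 200) [ 0.516 -0.311  0.   ] [ 0.516 -0.311  0.   ]
(420, 165) [ 0.607 -0.178  0.   ] [ 0.607 -0.179 -0.001]
(240, 215) [0.461 0.296 0.   ] [0.46  0.295 0.002]
```

View pics/crop1.png

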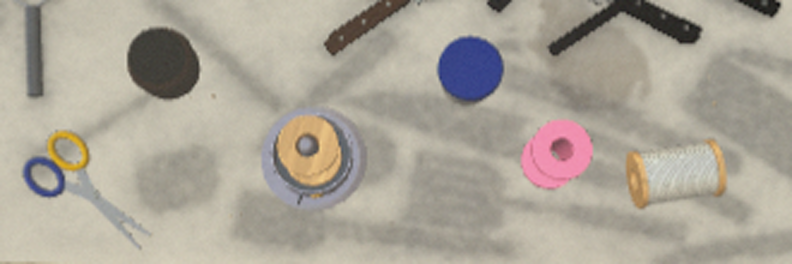

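The crop confirms it: the bare wooden spool sits in the pot at (307,150), the twine-wound one lies at (677,172), and the pink standing one is the look-alike. I'll move above the stand and turn the jaws to 10.5° in the world frame, which is square to the full spool's axis.

send_rows([
  [-30, -26, 0, -4],
  [-75, -65, 0, -11],
  [-120, -104, 0, -19],
  [-168, -146, 0, -27],
  [-210, -183, 0, -35],
  [-252, -220, 0, -43],
  [-294, -256, 0, -51],
  [-336, -293, 0, -59],
  [-378, -329, 0, -67],
  [-410, -357, 0, -75],
  [-430, -375, 0, -82],
  [-440, -383, 0, -84.5],
])

```text
t: 1.3
position: [0.3989, 0.0025, 0.2225]
tool_rot: [3.128, 0.297, 0.0]
force: [1.8, -0.9, 0.8]
opening: 1.0
```

```bash
cat >> h.py <<'E'
def to(x,y,z,jaw=None):
    "rows numbers from the measured pose to a world TCP target"
    o=get_obs(); R=cv2.Rodrigues(o["tool_rot"])[0]; p=o["position"]
    a=np.degrees(np.arctan2(R[1,0],R[0,0]))
    print("t",round(o["t"],2),"p",p.round(4),"jaw",a.round(2),"z",R[:,2].round(3),"op",round(o["opening"],3),"F",o["force"].round(2))
    print("-> mm",(1e3*R.T@(np.array([x,y,z])-p)).round(1),"turn",None if jaw is None else round(a-jaw,1))
E
python3 -c "
from h import *
to(.488,.191,.222,10.5); print(get_obs()['qpos'].round(2))"
```

```text
t 1.3 p [0.3989 0.0025 0.2225] jaw 10.84 z [ 0.  0. -1.] op 1.0 F [ 1.85 -0.94  0.76]
-> mm [ 123.  -168.4    0.5] turn 0.3
[-0.09 -0.05  1.91  0.    1.28 -0.28]
```

send_rows([
  [25, -34, 0, 0],
  [52, -72, 0, 0],
  [80, -110, 0, 0],
  [105, -144, 0, 0],
  [119, -163, 0, 0],
  [123, -168, 0, 0],
  [123, -168, 0, 0],
  [123, -168, 0, 0],
])

```text
t: 2.1
position: [0.4884, 0.1867, 0.2224]
tool_rot: [3.128, 0.287, -0.001]
force: [0.2, -0.1, 0.2]
opening: 0.997
```

Run:
```python
from h import *
to(.488,.191,.222,10.5)
c=get_calibration("wrist"); im,d=read_camera("wrist"); cv2.imwrite("pics/w1.png",im); np.savez("w1.npz",im=im,d=d)
R=cv2.Rodrigues(np.array(c["rvec"]))[0]; print(-R.T@np.array(c["tvec"]).ravel(),R[2])
P=cloud(c,d)
q=P.reshape(-1,3); q=q[(q[:,2]>.097)&(q[:,2]<.106)&(np.hypot(q[:,0]-.488,q[:,1]-.191)<.05)]
print(len(q),cv2.minEnclosingCircle((q[:,:2]*1e3).astype(np.float32)),np.median(q[:,2]))
```

```text
t 2.1 p [0.4884 0.1867 0.2224] jaw 10.49 z [-0. -0. -1.] op 0.997 F [ 0.16 -0.07  0.21]
-> mm [ 0.4 -4.3  0.4] turn -0.0
[0.47463591 0.2590881  0.38391366] [ 0.04635321 -0.24896529 -0.96740253]
2915 ((488.7769775390625, 192.5742950439453), 30.900043487548828) 0.10131288628102386
```

View pics/w1.png

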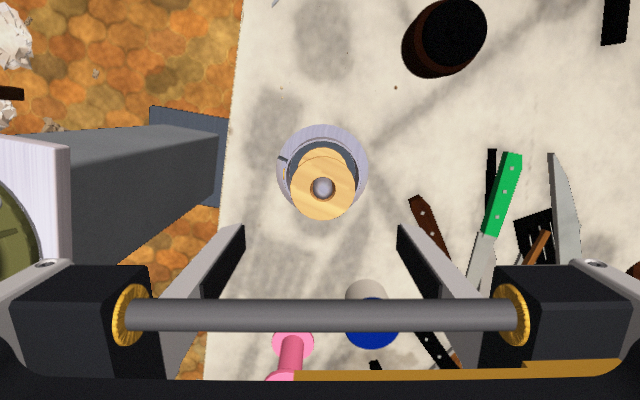

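The wrist picture shows the bare spool's top flange at (322,188). The depth circle fit gives radius 30.9 mm, centred at (0.4888, 0.1926). I'll descend and grip that flange.

send_rows([
  [1.5, -5.5, 15, 0],
  [1.5, -5.5, 45, 0],
  [1.5, -5.5, 75, 0],
  [1.5, -5.5, 100, 0],
  [1.5, -5.5, 115, 0],
  [1.5, -5.5, 123, 0],
  [1.5, -5.5, 126, 0],
  [1.5, -5.5, 126, 0],
])

```text
t: 2.95
position: [0.4894, 0.1931, 0.097]
tool_rot: [-3.128, -0.288, -0.001]
force: [-0.3, -0.4, -0.2]
opening: 1.003
```

send_rows([
  [0, 0, 0, 0],
  [0, 0, 0, 0],
  [0, 0, 0, 0],
  [0, 0, 0, 0],
  [0, 0, 0, 0],
  [0, 0, 0, 0],
], gripper=0, squeeze=10)

```text
t: 3.55
position: [0.4892, 0.1934, 0.0966]
tool_rot: [-3.128, -0.288, -0.0]
force: [-1.0, -0.8, 1.3]
opening: 0.652
```

send_rows([
  [0, 0, -8, 0],
  [0, 0, -25, 0],
  [0, 0, -50, 0],
  [0, 0, -80, 0],
  [0, 0, -105, 0],
  [0, 0, -118, 0],
  [-8, 16, -125, 0],
  [-20, 40, -125, 0],
  [-38, 75, -125, 0],
  [-53, 105, -125, 0],
  [-60, 119, -125, 0],
  [-62, 124, -125, 0],
])

```text
t: 4.75
position: [0.4499, 0.0583, 0.2209]
tool_rot: [3.128, 0.285, -0.002]
force: [0.6, 1.0, -0.5]
opening: 0.654
```

send_rows([
  [0, 0, 15, 0],
  [0, 0, 45, 0],
  [0, 0, 80, 0],
  [0, 0, 110, 0],
  [0, 0, 125, 0],
  [0, 0, 132, 0],
  [0, 0, 136, 0],
  [0, 0, 136.5, 0],
  [0, 0, 136.5, 0],
])

```text
t: 5.65
position: [0.4512, 0.0602, 0.0856]
tool_rot: [3.128, 0.288, 0.002]
force: [0.2, -0.5, -0.0]
opening: 0.651
```

send_rows([
  [0, 0, 1, 0],
  [0, 0, 1, 0],
])

```text
t: 5.85
position: [0.4513, 0.0602, 0.0845]
tool_rot: [3.128, 0.288, 0.002]
force: [-0.6, -0.7, 2.5]
opening: 0.651
```

send_rows([
  [0, 0, 0, 0],
  [0, 0, 0, 0],
  [0, 0, 0, 0],
  [0, 0, 0, 0],
  [0, 0, -10, 0],
  [0, 0, -40, 0],
  [0, 0, -80, 0],
  [0, 0, -120, 0],
  [0, 0, -138, 0],
  [0, 0, -140, 0],
], gripper=1)

```text
t: 6.85
position: [0.4516, 0.0602, 0.2268]
tool_rot: [3.128, 0.288, 0.007]
force: [2.0, 0.1, -0.3]
opening: 0.995
```

Run:
```python
from h import *
to(.485,.12,.222)
im,d=read_camera("top"); c=get_calibration("top"); cv2.imwrite("pics/top1.png",cv2.resize(im[130:250,180:500],None,fx=2.4,fy=2.4))
c=get_calibration("wrist"); im,d=read_camera("wrist"); P=cloud(c,d)
cv2.imwrite("pics/w2.png",im)
q=P.reshape(-1,3)
for z0,r in((.09,.06),):
    s=q[(abs(q[:,2]-z0)<.006)&(np.hypot(q[:,0]-.451,q[:,1]-.06)<r)]
    if len(s): print(len(s),cv2.minEnclosingCircle((s[:,:2]*1e3).astype(np.float32)))
s=q[(q[:,2]>.06)&(np.hypot(q[:,0]-.489,q[:,1]-.192)<.03)]; print("spindle",len(s),s.mean(0) if len(s) else 0)
```

```text
t 6.85 p [0.4516 0.0602 0.2268] jaw 10.53 z [ 0.005  0.    -1.   ] op 0.995 F [ 2.    0.13 -0.33]
-> mm [ 43.7 -52.7   5. ] turn None
2540 ((450.8295593261719, 59.21481704711914), 30.92401695251465)
spindle 596 [0.48627532 0.18954406 0.09852968]
```

View pics/w2.png

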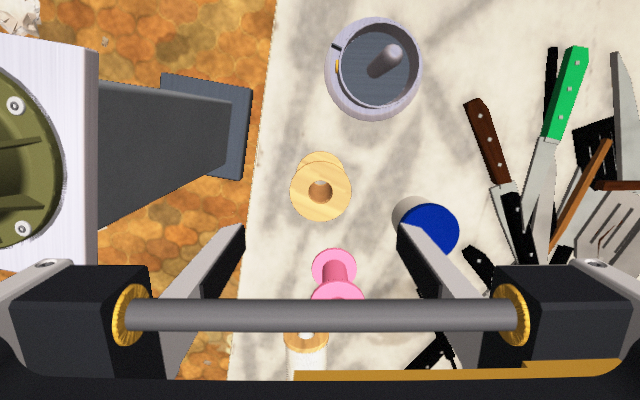

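The wrist view shows the empty spool standing at (320,187), the bare spindle with its tip near (392,52), and the pink spool untouched at (333,275). Now I measure the spindle axis with the arm settled.

Run:
```python
from h import *
c=get_calibration("wrist"); im,d=read_camera("wrist"); P=cloud(c,d); q=P.reshape(-1,3); o=get_obs(); print(o["position"])
n=np.hypot(q[:,0]-.488,q[:,1]-.191)
s=q[(q[:,2]>.109)&(n<.03)]; print("tip",len(s),s.mean(0).round(4),s[:,2].max(),cv2.minEnclosingCircle((s[:,:2]*1e3).astype(np.float32)))
s=q[(abs(q[:,2]-.046)<.002)&(n<.06)&(n>.03)]; print("rim",len(s),cv2.fitEllipse((s[:,:2]*1e3).astype(np.float32)),cv2.minEnclosingCircle((s[:,:2]*1e3).astype(np.float32)))
# lying spool from top, colour-based
to(.485,-.2378,.222,10.5)
```

```text
[0.45045653 0.06012209 0.2230371 ]
tip 187 [0.488  0.1922 0.1106] 0.11298703801676684 ((488.0377197265625, 191.9576873779297), 7.019218921661377)
rim 611 ((488.4725341796875, 192.342529296875), (82.4006118774414, 82.69830322265625), 79.22102355957031) ((488.5608215332031, 192.7383575439453), 42.970802307128906)
t 7.0 p [0.4505 0.0601 0.223 ] jaw 10.53 z [-0.001 -0.    -1.   ] op 0.998 F [0.   0.21 0.5 ]
-> mm [-20.5 299.2   1. ] turn 0.0
```

send_rows([
  [-2, 12, 0, 0],
  [-4, 45, 0, 0],
  [-7, 90, 0, 0],
  [-10, 135, 0, 0],
  [-13, 180, 0, 0],
  [-16, 225, 0, 0],
  [-18, 262, 0, 0],
  [-20, 286, 0, 0],
  [-20, 296, 0, 0],
  [-20, 299, 0, 0],
  [-20, 299, 0, 0],
  [-20, 299, 0, 0],
])

```text
t: 8.2
position: [0.4859, -0.2365, 0.2239]
tool_rot: [-3.128, -0.29, 0.0]
force: [0.1, 0.4, 0.1]
opening: 1.001
```

Run:
```python
from h import *
c=get_calibration("wrist"); im,d=read_camera("wrist"); P=cloud(c,d); cv2.imwrite("pics/w3.png",im)
q=P.reshape(-1,3); s=q[(q[:,2]>.031)&(q[:,2]<.07)&(abs(q[:,0]-.4775)<.06)&(abs(q[:,1]+.197)<.07)]
r=cv2.minAreaRect((s[:,:2]*1e3).astype(np.float32)); print(len(s),r,s[:,2].max())
# top ridge: line along the axis
t=s[s[:,2]>.054]; print(cv2.fitLine((t[:,:2]*1e3).astype(np.float32),cv2.DIST_L2,0,.01,.01).ravel())
to(.485,-.2378,.031,10.5)
```

```text
4313 ((478.3468017578125, -195.4089813232422), (61.57054901123047, 90.24076843261719), 10.378650665283203) 0.063211573251471
[ 1.8685825e-01 -9.8238689e-01  4.7828381e+02 -1.9382036e+02]
t 8.25 p [ 0.4859 -0.2365  0.224 ] jaw 10.6 z [ 0.  0. -1.] op 1.001 F [-0.46  0.74  1.06]
-> mm [ -1.2   1.1 193. ] turn 0.1
```

View pics/w3.png

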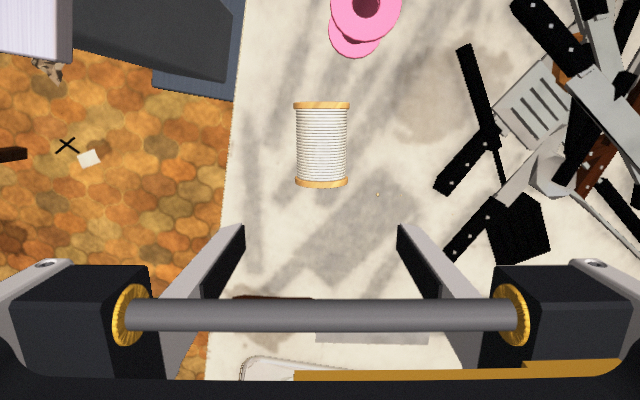

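The full spool lies at (322,145), with its near flange at (321,183) directly below the tool. I'll grip that flange lightly at its diameter so the spool can swing upright as it's lifted.

send_rows([
  [0, 0, 15, 0],
  [0, 0, 50, 0],
  [0, 0, 90, 0],
  [0, 0, 130, 0],
  [0, 0, 160, 0],
  [0, 0, 180, 0],
  [0, 0, 190, 0],
  [0, 0, 194, 0],
  [0, 0, 194, 0],
])

```text
t: 9.15
position: [0.4862, -0.2373, 0.0304]
tool_rot: [3.128, 0.289, 0.001]
force: [0.1, -0.2, -0.1]
opening: 1.0
```

send_rows([
  [0, 0, 0, 0],
  [0, 0, 0, 0],
  [0, 0, 0, 0],
  [0, 0, 0, 0],
  [0, 0, 0, 0],
  [0, 0, 0, 0],
], gripper=0, squeeze=5)

```text
t: 9.75
position: [0.486, -0.2375, 0.0302]
tool_rot: [3.128, 0.288, 0.0]
force: [0.5, 0.8, 2.7]
opening: 0.65
```

send_rows([
  [0, 0, -5, 0],
  [0, 0, -12, 0],
  [0, 0, -20, 0],
  [0, 0, -28, 0],
  [0, 0, -36, 0],
  [0, 0, -44, 0],
  [0, 0, -52, 0],
  [0, 0, -60, 0],
  [0, 0, -67, 0],
  [0, 0, -72, 0],
  [0, 0, -75, 0],
  [0, 0, -75, 0],
])

```text
t: 10.95
position: [0.4859, -0.2375, 0.1052]
tool_rot: [3.128, 0.288, 0.001]
force: [-0.6, 0.1, -1.8]
opening: 0.654
```

Run:
```python
from h import *
to(.485,-.2378,.085)
c=get_calibration("wrist"); im,d=read_camera("wrist"); cv2.imwrite("pics/w4.png",im); P=cloud(c,d);q=P.reshape(-1,3)
s=q[(q[:,2]>.012)&(abs(q[:,0]-.485)<.028)&(abs(q[:,1]+.2)<.12)&(q[:,2]<.16)]
print(len(s),s.min(0),s.max(0))
i2,_=read_camera("scene"); cv2.imwrite("pics/s4.png",cv2.resize(i2[120:240,300:460],None,fx=4,fy=4))
```

```text
t 10.95 p [ 0.4859 -0.2375  0.1052] jaw 10.53 z [ 0. -0. -1.] op 0.654 F [-0.6   0.13 -1.78]
-> mm [-1.   0.1 20.2] turn None
11207 [ 0.45700208 -0.26749547  0.0120791 ] [ 0.51299552 -0.08001363  0.11371743]
```

View pics/s4.png

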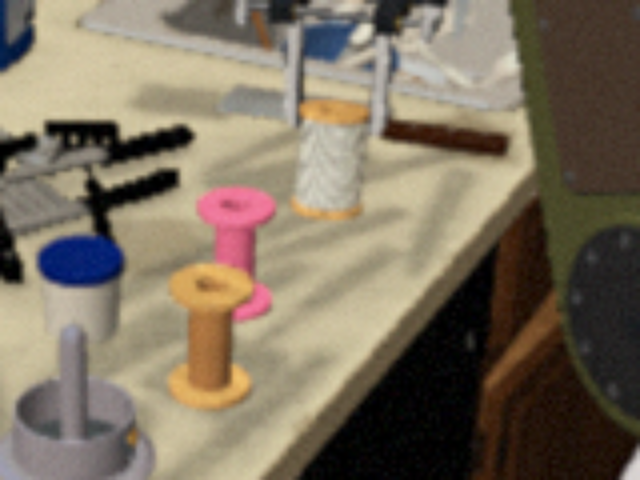

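The spool hangs upright in the jaws at (332,155) in the crop. I'll lower it about 20 mm onto the worktop.

send_rows([
  [0, 0, 4, 0],
  [0, 0, 9, 0],
  [0, 0, 13, 0],
  [0, 0, 16, 0],
  [0, 0, 18, 0],
  [0, 0, 19, 0],
  [0, 0, 20, 0],
  [0, 0, 20.5, 0],
  [0, 0, 20.5, 0],
  [0, 0, 20.5, 0],
])

```text
t: 12.05
position: [0.4863, -0.2376, 0.0849]
tool_rot: [3.128, 0.288, 0.002]
force: [-0.2, 0.9, 5.8]
opening: 0.654
```

Run:
```python
from h import *
to(.485,-.2378,.085)
c=get_calibration("wrist"); im,d=read_camera("wrist"); P=cloud(c,d);q=P.reshape(-1,3)
s=q[(q[:,2]>.08)&(q[:,2]<.1)&(np.hypot(q[:,0]-.486,q[:,1]+.237)<.029)]
A=np.c_[s[:,:2]-s[:,:2].mean(0),np.ones(len(s))]; k=np.linalg.lstsq(A,s[:,2],rcond=None)[0]; r=abs(A@k-s[:,2])<.002; k=np.linalg.lstsq(A[r],s[r,2],rcond=None)[0]
print(len(s),r.sum(),"plane slopes",k,s[:,:2].min(0),s[:,:2].max(0))
```

```text
t 12.05 p [ 0.4863 -0.2376  0.0849] jaw 10.53 z [ 0.001 -0.    -1.   ] op 0.654 F [-0.24  0.89  5.78]
-> mm [-1.3  0.  -0.1] turn None
6613 6194 plane slopes [-0.03353884  0.14521815  0.09226321] [ 0.45714084 -0.26423785] [ 0.51484806 -0.20803556]
```

The top face is tilted about 0.15 rad, because the swing stopped short and the lower edge is touching. I'll shift the top about 11 mm toward +y to rock it flat, then release.

send_rows([
  [0, -2, 0, 0],
  [0, -4, 0, 0],
  [0, -6, 0, 0],
  [0, -8, 0, 0],
  [0, -10, 0, 0],
  [0, -11, 0, 0],
  [0, -11, 0, 0],
  [0, -11, 0, 0],
])

```text
t: 12.9
position: [0.4839, -0.2267, 0.0844]
tool_rot: [-3.128, -0.288, 0.0]
force: [0.2, -0.1, -1.5]
opening: 0.648
```

```bash
cat >> h.py <<'E'
def face(x,y,z,rad=.029,save=None):
    "upper end face near x,y,z in the wrist view: centre and slopes"
    c=get_calibration("wrist"); im,d=read_camera("wrist"); q=cloud(c,d).reshape(-1,3)
    if save: cv2.imwrite(save,im)
    s=q[(abs(q[:,2]-z)<.008)&(np.hypot(q[:,0]-x,q[:,1]-y)<rad)]
    A=np.c_[s[:,:2]-[x,y],np.ones(len(s))]; r=np.ones(len(s),bool)
    for _ in range(4): k=np.linalg.lstsq(A[r],s[r,2],rcond=None)[0]; r=abs(A@k-s[:,2])<.0015
    print(r.sum(),"slopes",k.round(3),"circle",cv2.minEnclosingCircle((s[r,:2]*1e3).astype(np.float32)))
E
python3 -c "
from h import *
to(.486,-.2266,.085); face(.486,-.2266,.09)"
```

```text
t 12.9 p [ 0.4839 -0.2267  0.0844] jaw 10.53 z [-0.  0. -1.] op 0.648 F [ 0.19 -0.09 -1.53]
-> mm [ 2.1  0.3 -0.6] turn None
6013 slopes [-0.024  0.096  0.092] circle ((485.959228515625, -226.5689697265625), 28.9879207611084)
```

send_rows([
  [0, 0, 0, 0],
  [0, 0, 0, 0],
  [0, 0, 0, 0],
  [0, 0, 0, 0],
  [0, 0, 0, 0],
  [0, 0, 0, 0],
  [0, 0, 0, 0],
  [0, 0, 0, 0],
], gripper=1)

```text
t: 13.75
position: [0.4839, -0.2267, 0.0844]
tool_rot: [3.128, 0.288, 0.0]
force: [-1.3, -0.2, 0.2]
opening: 0.999
```

```bash
python3 -c "
from h import *
face(.486,-.2266,.09,.045); to(.4845,-.2266,.0865)"
```

```text
8035 slopes [ 0.    -0.     0.089] circle ((490.4879150390625, -216.39767456054688), 40.92877960205078)
t 13.8 p [ 0.4839 -0.2267  0.0845] jaw 10.53 z [ 0. -0. -1.] op 0.997 F [0.68 0.37 0.42]
-> mm [ 0.6  0.  -2. ] turn None
```

The spool now stands flat, with slope 0.000. I'll back up a little and measure its centre cleanly.

send_rows([
  [0, 0, 0, 0],
  [0, 0, -10, 0],
  [0, 0, -35, 0],
  [0, 0, -60, 0],
  [0, 0, -75, 0],
  [0, 0, -80, 0],
  [0, 0, -80, 0],
  [0, 0, -80, 0],
  [0, 0, -80, 0],
])

```text
t: 14.7
position: [0.4835, -0.2265, 0.1636]
tool_rot: [-3.127, -0.288, 0.002]
force: [-0.4, 0.3, -0.3]
opening: 0.999
```

```bash
python3 -c "
from h import *
face(.4845,-.2266,.09,.042,'pics/w5.png'); to(.4845,-.2266,.0865)"
```

```text
3739 slopes [-0.001  0.001  0.089] circle ((480.5343322753906, -213.86172485351562), 30.90303611755371)
t 14.75 p [ 0.4836 -0.2265  0.1637] jaw 10.53 z [-0.001  0.001 -1.   ] op 1.001 F [-0.48  0.73 -0.56]
-> mm [ 1.   0.3 77.2] turn None
```

View pics/w5.png

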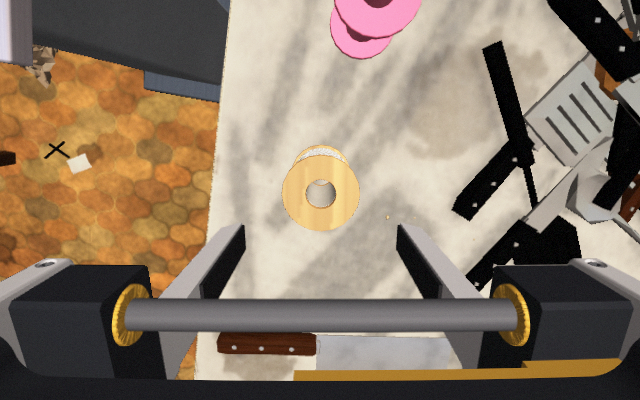

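The view shows the spool upright with its bore at (320,193), well inside the jaws. The circle fit gives radius 30.9 mm, centred at (0.4805, -0.2139). I'll grip the top flange there.

```bash
python3 -c "
from h import *
to(.4805,-.2139,.0845)"
```

```text
t 14.75 p [ 0.4836 -0.2265  0.1637] jaw 10.53 z [-0.001  0.001 -1.   ] op 1.001 F [-0.48  0.73 -0.56]
-> mm [ -0.7 -12.9  79.2] turn None
```

send_rows([
  [-0.5, -6, 0, 0],
  [-0.5, -13, 5, 0],
  [-0.5, -13, 25, 0],
  [-0.5, -13, 50, 0],
  [-0.5, -13, 68, 0],
  [-0.5, -13, 76, 0],
  [-0.5, -13, 79, 0],
  [-0.5, -13, 79, 0],
  [-0.5, -13, 79, 0],
])

```text
t: 15.65
position: [0.4813, -0.2141, 0.0862]
tool_rot: [3.128, 0.288, 0.002]
force: [0.7, -0.5, -0.1]
opening: 0.998
```

send_rows([
  [0, 0, 0, 0],
  [0, 0, 0, 0],
  [0, 0, 0, 0],
  [0, 0, 0, 0],
  [0, 0, 0, 0],
  [0, 0, 0, 0],
], gripper=0, squeeze=15)

```text
t: 16.25
position: [0.481, -0.214, 0.0855]
tool_rot: [3.128, 0.288, 0.0]
force: [0.2, 0.5, 0.8]
opening: 0.651
```

send_rows([
  [0, 0, -5, 0],
  [0, 0, -20, 0],
  [0, 0, -45, 0],
  [0, 0, -75, 0],
  [0, 0, -105, 0],
  [0, 0, -130, 0],
  [0, 0, -143, 0],
  [0, 0, -147, 0],
  [0, 0, -147, 0],
  [0, 0, -147, 0],
])

```text
t: 17.25
position: [0.4806, -0.2138, 0.2311]
tool_rot: [-3.127, -0.288, 0.003]
force: [0.4, 0.3, -2.6]
opening: 0.653
```

```bash
python3 -c "
from h import *
o=get_obs()['position']; face(o[0],o[1],o[2]+.005,.029); to(.4883,.1922,.231)"
```

```text
6515 slopes [-0.002  0.001  0.235] circle ((480.646728515625, -213.76739501953125), 28.994421005249023)
t 17.3 p [ 0.4807 -0.2138  0.2312] jaw 10.53 z [-0.002  0.001 -1.   ] op 0.654 F [-0.36 -0.02 -1.78]
-> mm [  81.7 -397.8    0.5] turn None
```

send_rows([
  [2, -10, 0, 0],
  [7, -35, 0, 0],
  [15, -72, 0, 0],
  [23, -112, 0, 0],
  [31, -152, 0, 0],
  [39, -192, 0, 0],
  [48, -232, 0, 0],
  [56, -272, 0, 0],
  [64, -312, 0, 0],
  [72, -350, 0, 0],
  [78, -378, 0, 0],
  [80, -390, 0, 0],
])

```text
t: 18.5
position: [0.4876, 0.1866, 0.2319]
tool_rot: [-3.128, -0.292, 0.001]
force: [-0.7, -0.7, -1.6]
opening: 0.648
```

send_rows([
  [1, -5, 0, 0],
  [1.5, -7.5, 0, 0],
  [1.5, -7.5, 0, 0],
  [1.5, -7.5, 0, 0],
  [1.5, -7.5, 0, 0],
])

```text
t: 19.0
position: [0.4886, 0.1911, 0.2325]
tool_rot: [3.128, 0.287, 0.0]
force: [0.2, -0.6, -2.1]
opening: 0.653
```

Run:
```python
from h import *
o=get_obs()['position']; face(o[0],o[1],o[2]+.005,.029)
c=get_calibration("wrist"); im,d=read_camera("wrist"); P=cloud(c,d); q=P.reshape(-1,3)
R=cv2.Rodrigues(get_obs()["tool_rot"])[0]
# outer outline of the flange: face-height points, excluding the fingers (|along jaw|<28), circle fit
s=q[(abs(q[:,2]-o[2]-.004)<.004)&(np.hypot(*(q[:,:2]-o[:2]).T)<.045)]
l=(s-o)@R; l=l[abs(l[:,0])<.026]*1e3; print("face in tool y",l[:,1].min(),l[:,1].max())
m=l[(np.hypot(l[:,0],l[:,1])<20)]; r=np.hypot(m[:,0],m[:,1]); print("bore gap r", np.sort(r)[:5])
s=q[(abs(q[:,2]-.046)<.003)&(np.hypot(q[:,0]-.488,q[:,1]-.192)<.05)&(np.hypot(q[:,0]-.488,q[:,1]-.192)>.037)]
print("rim pts",len(s)); 
if len(s)>20: print(cv2.minEnclosingCircle((s[:,:2]*1e3).astype(np.float32)))
to(.4883,.1922,.231)
```

```text
6537 slopes [ 0.    -0.001  0.236] circle ((488.56353759765625, 191.0594024658203), 28.992359161376953)
face in tool y -31.273587412758395 29.380827714800052
bore gap r [10.96650387 11.23111075 11.23341075 11.23596387 11.25686737]
rim pts 322
((488.65716552734375, 192.50953674316406), 42.92433547973633)
t 19.1 p [0.4886 0.1913 0.2325] jaw 10.49 z [ 0.  0. -1.] op 0.652 F [-0.61  0.26 -1.42]
-> mm [-0.1 -1.   1.5] turn None
```

The spool centre, spindle and rim all agree within about 0.5 mm. I'll lower gently.

send_rows([
  [0, 0, 5, 0],
  [0, 0, 14, 0],
  [0, 0, 23, 0],
  [0, 0, 30, 0],
  [0, 0, 35, 0],
  [0, 0, 39, 0],
  [0, 0, 43, 0],
  [0, 0, 47, 0],
  [0, 0, 51, 0],
  [0, 0, 55, 0],
])

```text
t: 20.1
position: [0.4885, 0.1917, 0.1772]
tool_rot: [-3.128, -0.288, -0.0]
force: [-0.4, 0.5, -1.4]
opening: 0.651
```

```bash
python3 -c "
from h import *
to(.4883,.1922,.0975); o=get_obs()['position']; face(o[0],o[1],o[2]+.004,.029)"
```

```text
t 20.1 p [0.4885 0.1917 0.1772] jaw 10.53 z [ 0.  0. -1.] op 0.651 F [-0.36  0.45 -1.37]
-> mm [-0.1 -0.5 79.7] turn None
6529 slopes [0.001 0.    0.181] circle ((488.4990234375, 191.73858642578125), 28.992897033691406)
```

The spool is about 20 mm onto the spindle, with no contact force and no tilt, so I'll continue down.

send_rows([
  [0, 0, 5, 0],
  [0, 0, 12, 0],
  [0, 0, 20, 0],
  [0, 0, 28, 0],
  [0, 0, 36, 0],
  [0, 0, 44, 0],
  [0, 0, 52, 0],
  [0, 0, 60, 0],
  [0, 0, 67, 0],
  [0, 0, 72, 0],
  [0, 0, 75, 0],
  [0, 0, 77, 0],
])

```text
t: 21.35
position: [0.4885, 0.1918, 0.1003]
tool_rot: [-3.128, -0.288, 0.0]
force: [-0.1, 0.8, -2.0]
opening: 0.651
```

send_rows([
  [0, 0, 1, 0],
  [0, 0, 2, 0],
  [0, 0, 2.5, 0],
  [0, 0, 2.5, 0],
  [0, 0, 2.5, 0],
])

```text
t: 21.85
position: [0.4885, 0.1918, 0.0981]
tool_rot: [-3.128, -0.288, -0.0]
force: [-0.0, 0.6, -1.2]
opening: 0.651
```

Down one more millimetre to contact, then release and back off.

send_rows([
  [0, 0, 0.5, 0],
  [0, 0, 1, 0],
  [0, 0, 1, 0],
])

```text
t: 22.15
position: [0.4885, 0.1918, 0.0975]
tool_rot: [-3.128, -0.288, -0.001]
force: [-2.1, 0.0, 4.6]
opening: 0.649
```

send_rows([
  [0, 0, 0, 0],
  [0, 0, 0, 0],
  [0, 0, 0, 0],
  [0, 0, 0, 0],
  [0, 0, 0, 0],
  [0, 0, -10, 0],
  [0, 0, -40, 0],
  [0, 0, -80, 0],
  [0, 0, -110, 0],
  [0, 0, -120, 0],
  [0, 0, -120, 0],
  [0, 0, -120, 0],
], gripper=1)

```text
t: 23.35
position: [0.488, 0.1916, 0.2157]
tool_rot: [3.128, 0.288, -0.003]
force: [-0.2, 0.1, -0.1]
opening: 1.0
```

Run:
```python
from h import *
to(.4883,.1922,.22); face(.4885,.192,.102,.045,"pics/w6.png")
im,d=read_camera("top"); P=cloud(get_calibration("top"),d); cv2.imwrite("pics/top2.png",cv2.resize(im[130:250,150:470],None,fx=2.4,fy=2.4))
for n,x,y,z in(("empty",.451,.059,.09),("tub",.58,.026,.066),("jar",.583,.353,.08),("pink",.4915,-.067,.09)):
    q=P.reshape(-1,3); s=q[(abs(q[:,2]-z)<.01)&(np.hypot(q[:,0]-x,q[:,1]-y)<.06)]; print(n,len(s),cv2.minEnclosingCircle((s[:,:2]*1e3).astype(np.float32)) if len(s) else 0)
```

```text
t 23.35 p [0.488  0.1916 0.2157] jaw 10.53 z [-0.002 -0.001 -1.   ] op 1.0 F [-0.18  0.14 -0.06]
-> mm [ 0.4 -0.6 -4.3] turn None
2780 slopes [-0.     0.001  0.101] circle ((488.0553894042969, 191.7705078125), 30.907821655273438)
empty 437 ((450.6370544433594, 57.55154800415039), 30.871965408325195)
tub 578 ((580.0797119140625, 25.76386260986328), 34.428253173828125)
jar 329 ((583.0606689453125, 355.55609130859375), 29.029266357421875)
pink 440 ((492.4615783691406, -66.04376983642578), 30.956031799316406)
```

View pics/w6.png

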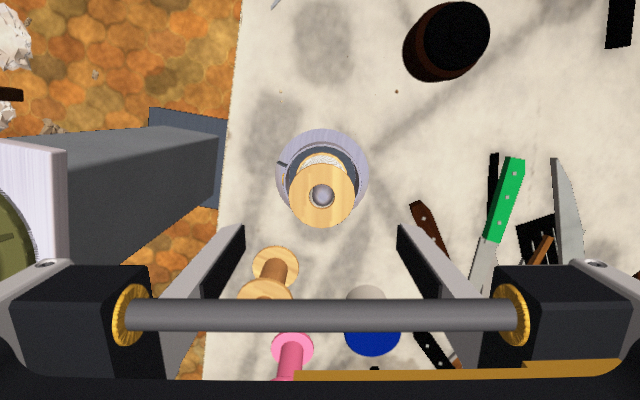

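The full spool sits in the stand with the spindle through its bore at (322,195) and its top face at 101 mm, level. The empty spool still stands at (270,280), and the hand is clear of everything.

```bash
python3 -c "
from rig import *
print(close_job())"
```

```text
the job is handed in; nothing more can be done
None
```

The full spool is seated on the spindle and the job is handed in, at about 23 s of the 67 s allowed. The hand-in reported no verdict.

**What I did:**
- I lifted the bare spool off by its top flange and stood it on the worktop about 138 mm from the spindle's axis.
- I gripped the full spool lightly by one flange so it swung upright as I lifted it, set it on the worktop and let go. I then took it again by its top flange and lowered it over the spindle.

**Last checks:**
- **Full spool:** its top face is level (slope 0.001 or less) at 101 mm against the nominal 102 mm. The spool's centre is under 1 mm from the spindle's measured axis.
- **Bystanders:** the tub, the jar and the pink look-alike are within about 2 mm of where they started. I did not re-measure the scissors, but the arm never went near them.
- **Hand:** it is open and clear of everything.

**What went wrong on the way:** at the first set-down the spool hung tilted by about 0.15 rad. Rocking it only brought that to 0.10. It settled flat (slope 0.000) once released, about 13 mm from where I expected it. I measured it again before taking it by the top.

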